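Weigh a tray of finds

TASK

Lift the red finds tray that holds the little sculpted head by its bow handle, carry it level to the bench scale so that the head stays standing and nothing falls out, and set it down, without dropping it, centred on the steel pan with its long sides along the pan's long sides. Let go of it, then press the scale's round button all the way down to log the weight, and back away. Leave the other tray, and the two stones lying in front of the trays, where they are.

Things in the scene. Friction and masses are not known exactly. Their poses are not given: they have to be found in the camera images.
- head_tray: The tray to weigh: open red plastic tray, 120 mm along its x by 180 mm along its y, walls 28 mm high and 4 mm thick, floor 4 mm thick, with a fixed bow handle over the middle: steel uprights at both ends (y = +-92 mm) and a straight wooden bar along y. 0.40 kg empty. Origin at the centre of its underside, z up.
- head_tray_grip (a point): Middle of the wooden handle bar of the head tray, 108 mm above the tray's underside. The bar is 14 mm wide (along the tray's x), 14 mm high and runs along the tray's y, free over about 175 mm; its top is 115 mm above the underside.
- head: Small sculpted stone head with a flat neck base, standing loose in the head tray under the bar: 69 mm tall, base 48 mm across, about 0.2 kg (0.14 to 0.28). Origin at the centre of its base, z up.
- sherd_a: Loose potsherd in the head tray, about 32 x 26 x 14 mm, 0.05 kg, lying near the tray's +y end. Origin at the centre of its underside.
- sherd_b: Second loose potsherd in the head tray, like the first, beside it.
- scale: Bench scale, fixed to the table: white housing with a level steel pan on top, 160 mm along its x by 220 mm along its y, no rim, top surface 60 mm above the table; a lower console (34 mm high, 150 mm wide) sticks out to 165 mm on its -x side, with a dark display and one round button. Origin on the table under the pan's centre, z up.
- scale_pan (a point): Centre of the pan's top surface, axes as the scale's.
- log_button_top (a point): Centre of the top of the round grey push button (28 mm across, in a black housing) on the scale's console, at x = -130, y = +35 mm in the scale's frame. It is pressed straight down.
- log_button (a joint): Travel of the button: 0 is up, 0.006 m is fully down (about 4 N); it springs back.
- sherd_tray: The other tray, of the same make and size, holding only three potsherds. To be left alone. Origin at the centre of its underside.
- stone_a: Loose stone about 48 mm across, 36 mm high, on the table just in front of the head tray (its -x side). Bystander.
- stone_b: Loose stone about 56 mm across, 42 mm high, on the table just in front of the other tray (its -x side). Bystander.
Not all that is in view belongs to the job. What is shaped like the sherd_b but pink or yellow is not meant.

How it is judged:
By the outcome, as a careful person would: the job done as asked, in the order asked, and still so for the second after the job is handed in, with the robot touching nothing.
It also fails if it takes over 58 s, if anything falls off the work surface, if the arm or the gripper's body presses on something with over 40 N, if the wrist force passes 120 N, or if a joint passes its speed limit or range.

ROBOT

A 6-joint arm with a two-finger parallel gripper is mounted at the origin on the work surface. World frame = base frame: x ahead of the robot, y to its left, z up, the work surface at z = 0. Lengths are in m, angles in degrees, forces in N, time in s.
With the tool pointing down it reaches from about 0.3 to 0.75 m from the base axis. Payload 8.5 kg.
Tool frame: the origin (TCP) lies on the centre line of the jaws, within the pads' length; the fingertips stand 17 mm ahead of it and the grasp point (between the pads) lies 2 mm behind it (env.tcp_to_tips is the distance from the TCP to the fingertips, in m); z points along the fingers, y is the line along which they close (so a half turn about z gives the same grasp; the last joint's range is limited). The gripper opens to 85 mm and grips with 20 to 120 N. Pads are 22 mm wide; open, the fingers measure 114 mm over their backs; the gripper's body (76 mm by 85 mm) begins 54 mm behind the grasp point. The pads swing forward as they close: fully open they stand 13 mm farther back than shut.
Start: joints at [52.294, 21.807, 74.336, -0, 83.858, -12.336], TCP at [0.236, 0.497, 0.248] pointing down, gripper open.
Joint ranges: [-178.18, 178.18], [-50.72, 133.34], [12.68, 142.11], [-81.47, 261.47], [9.98, 163.14], [-165.26, 165.26]. Speed limits (degrees/s): [136.94, 136.94, 180, 180, 180, 180].

INTERFACE

Orientations are given as a 3x3 rotation matrix whose columns are the frame's x, y, z axes.
In Python, from rig import env gives the robot as it stands. The module is installed in compiled form; this text tells all that it offers.
- The arm moves only by the shell command python3 -m pendant 'ROWS' [FORCE]. ROWS is JSON, a list of rows, each a list of 7 numbers: the opening, from 0 (shut) to 1 (fully open), then the shift along the tool's x, y, z in m, then the turn, a rotation vector about the tool's x, y, z in rad. A call has 1 to 5 rows; each row is the pose to reach, as a shift and turn from the pose commanded when the call began, along the tool's axes at that moment; what a row does not reach only later rows make up. A row lasts 1/8 s, in which the tool goes at most 62.5 mm and 10.7 degrees, less where a joint would pass 70% of its speed; a pose out of reach is approached as far as the arm can. A call with a gripper value outside its range is refused whole. The fingers move at their own pace and stop on an object; FORCE is the grip in N (left out, the last holds). Time passes only in rows, so rows that repeat a pose let the fingers close. It gives the time, the measured TCP pose, the force, the opening and the grip force at its end, in the units of the state.
- env.observe(): the state, without advancing time (a new reading comes with each control period).
- env.get_image(name): name is "scene" or "top" or "wrist"; returns a dict with "image" (480x640x3 uint8, blue, green, red), "fx", "fy", "cx", "cy" (pixels), "pose" (4x4, takes a point from camera to world coordinates). Camera axes: x right, y up, looking along -z (the intrinsics and any distortion apply to the point x, -y, -z); pixel columns grow to the right and rows downward; lengths in m; the calibration is good to about 2 mm. A picture is of the moment at which its call begins. There is no depth.
- env.close_job(): hands the job in; it is judged then, once.
Trained networks look in the newest picture that a camera, given by its name, has taken for a name from the list of things; names that differ only in an ending like _2 or _b are one class to them, and where a whole thing is asked for, a point or a joint stands for the part that bears it (a point fixed in the world has none). Each returns a list of dicts, best first, with "conf" (0 to 1); they miss things now and then, are a little off and sometimes report something else, mostly with a low value. They report only what shows in the picture. A call takes as long as a camera call. They do not tell look-alikes from the thing itself.
- env.find_in(camera, thing): "bbox" ([centre column, centre row, width, height] in pixels, round what is visible of it).
- env.trace(camera, thing): "mask" (480x640 bool, what is visible of it) and "bbox" ([centre column, centre row, width, height] in pixels, round what is visible of it).
- env.tip_of(camera, thing): "centre" ([column, row] in pixels: a listed point, or the origin of a listed thing).
The state is a dict: "time_s": time; "q": joint angles; "qvel": joint speeds; "joint_efforts": joint torques, N m; "position": TCP position; "tool_rot": TCP orientation; "ft_force": force on the tool from outside, world axes, zero at the start; "wrist_torque": the same for the moment, N m; "grip_width": finger opening in m; "gripper_force": force on a finger pad.
Only numpy, scipy, OpenCV 4.12 (cv2) and the standard library are available. Lean on these libraries where they do the work, as an engineer would, in place of code of your own. Each camera call takes 0.05 s, during which the arm holds its last target. There are 200 camera calls.

## Working session

There is one attempt and no reset: what is moved stays moved. The work goes in short steps, Python scripts to look and compute and a shell command to move; the robot and the scene stay as the last step left them, time stands still between calls to the robot, and variables do not carry over. Pictures are saved under pics/ and viewed, at most 10 in all, crops included, and the job is handed in when it is done.

```bash
mkdir -p pics
cat > h.py <<'E'
import numpy as np, cv2
from rig import env
def ray(im,px):
    x=(px[0]-im["cx"])/im["fx"]; y=(px[1]-im["cy"])/im["fy"]
    P=np.array(im["pose"]); d=P[:3,:3]@np.array([x,-y,-1.]); return P[:3,3],d
def onz(im,px,z):
    o,d=ray(im,px); return o+d*(z-o[2])/d[2]
def proj(im,p):
    P=np.array(im["pose"]); c=P[:3,:3].T@(np.array(p)-P[:3,3]); return np.array([im["cx"]+im["fx"]*c[0]/-c[2], im["cy"]-im["fy"]*c[1]/-c[2]])
E
python3 - <<'E'
from h import *
np.set_printoptions(precision=4,suppress=True)
im={}
for c in("scene","top"):
    im[c]=env.get_image(c); cv2.imwrite(f"pics/{c}.png",im[c]["image"])
    print(c,[k for k in im[c]],np.array(im[c]["pose"])[:3])
Z=dict(head_tray=0,head_tray_grip=.108,head=.004,scale=0,scale_pan=.06,log_button_top=.04,sherd_tray=0,stone_a=0)
for c in("scene","top"):
  for t,z in Z.items():
    for r in env.tip_of(c,t)[:3]: print(c,t,round(r["conf"],2),np.round(r["centre"],1),onz(im[c],r["centre"],z))
print(env.observe())
E
```

```text
scene ['image', 'fx', 'fy', 'cx', 'cy', 'pose'] [[ 0.3026 -0.7596  0.5758  1.4059]
 [ 0.9531  0.2334 -0.1929 -0.2768]
 [ 0.0122  0.6071  0.7945  1.2063]]
top ['image', 'fx', 'fy', 'cx', 'cy', 'pose'] [[ 0.0032  0.9995 -0.0328  0.5455]
 [-1.      0.0031 -0.0031  0.0146]
 [-0.003   0.0328  0.9995  1.0789]]
scene head 0.88 [196.6 280.8] [ 0.5975 -0.3133  0.004 ]
scene scale 0.84 [314.5 251.7] [0.5967 0.0039 0.    ]
scene scale 0.28 [216.1 261.1] [ 0.5493 -0.2533  0.    ]
scene scale_pan 0.87 [314.1 235.8] [0.5885 0.0044 0.06  ]
scene scale_pan 0.26 [414.2 191.8] [0.5245 0.3165 0.06  ]
scene log_button_top 0.4 [315.2 201.3] [0.4609 0.0488 0.04  ]
scene sherd_tray 0.73 [425.5 218.3] [0.579  0.3373 0.    ]
scene sherd_tray 0.68 [313.7 252.5] [0.5986 0.001  0.    ]
scene stone_a 0.58 [412.6 188.7] [0.4659 0.3481 0.    ]
scene stone_a 0.53 [184.8 244.4] [ 0.471  -0.3226  0.    ]
scene stone_a 0.49 [223.  276.7] [ 0.6025 -0.2462  0.    ]
top head_tray 0.59 [470.1 227.9] [ 0.5984 -0.3089  0.    ]
top head_tray_grip 0.63 [486.8 225.3] [ 0.5983 -0.3092  0.108 ]
top head 0.64 [474.3 233.1] [ 0.58
[... 283 characters left out ...]
5835 0.3468 0.    ]
top stone_a 0.77 [476.9 279.3] [ 0.487  -0.3229  0.    ]
top stone_a 0.7 [168.4 286.4] [0.4694 0.3453 0.    ]
{'time_s': 0.9, 'q': array([ 52.2939,  21.8054,  74.3359,   0.002 ,  83.8575, -12.3345]), 'qvel': array([-0.0401,  0.0368, -0.0583,  0.0333, -0.0466, -0.085 ]), 'joint_efforts': array([  0.0009, -44.8315, -23.1466,  -0.    ,   0.0006,  -0.    ]), 'position': array([0.2356, 0.4969, 0.2483]), 'tool_rot': array([[-0.9035,  0.4285, -0.    ],
       [ 0.4285,  0.9035,  0.    ],
       [ 0.    ,  0.    , -1.    ]]), 'ft_force': array([-0.3934, -0.0897,  0.507 ]), 'wrist_torque': array([ 0.0299, -0.0029, -0.0098]), 'gripper_force': 0.0, 'grip_width': 0.08568636097665677}
```

View pics/top.png

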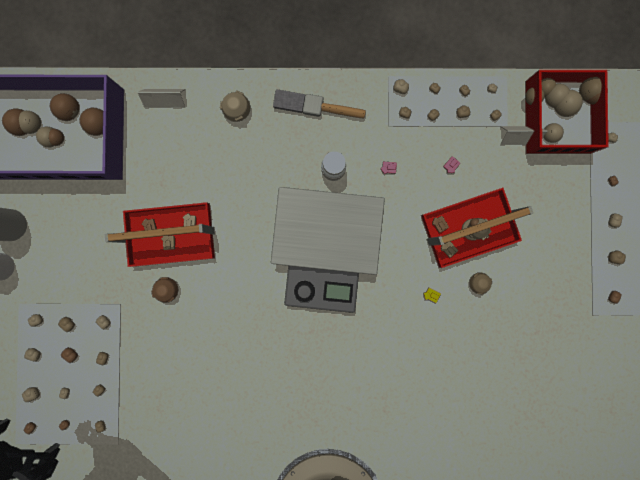

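View pics/scene.png

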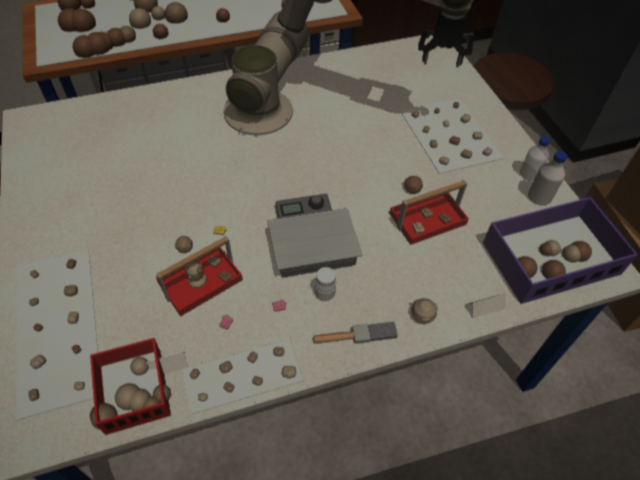

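The top view shows two bow-handled trays: a right one at (470,230) with the grey head under the bar plus two sherds, and a left one at (168,234) with only three sherds. The right one fits the job. The scale is at (329,230) with its button at (305,290). The red crate at (566,110) is not a tray with a bow. Next I'll measure tray and pan orientation, and make a crop.

```bash
cat > m.py <<'E'
from h import *
np.set_printoptions(precision=4,suppress=True)
def rect(mask,im,z):
    n,l,s,_=cv2.connectedComponentsWithStats(mask.astype(np.uint8)); 
    pts=np.argwhere(mask)[:,::-1]
    h=cv2.convexHull(pts.astype(np.int32))[:,0]
    w=np.array([onz(im,p,z)[:2] for p in h.astype(float)])
    return cv2.minAreaRect((w*1000).astype(np.float32))
E
python3 - <<'E'
from m import *
im=env.get_image("top"); I=im["image"].astype(int)
hsv=cv2.cvtColor(im["image"],cv2.COLOR_BGR2HSV)
red=((hsv[...,0]<6)|(hsv[...,0]>174))&(hsv[...,1]>170)&(hsv[...,2]>60)
m=np.zeros_like(red); m[180:275,410:545]=red[180:275,410:545]
print("tray rim rect",rect(m,im,.028))
wood=(hsv[...,0]>8)&(hsv[...,0]<22)&(hsv[...,1]>110)&(hsv[...,2]>100)
m2=np.zeros_like(wood); m2[195:260,415:545]=wood[195:260,415:545]
print("bar",m2.sum(),rect(m2,im,.115))
for t in("scale_pan","scale","log_button_top"):
    for r in env.trace("top",t)[:1]:
        print(t,r["conf"],r["bbox"],rect(r["mask"],im,.06 if t!="log_button_top" else .04))
g=cv2.cvtColor(im["image"],cv2.COLOR_BGR2GRAY)
a=cv2.resize(im["image"][170:320,260:545],None,fx=2.8,fy=2.8,interpolation=cv2.INTER_CUBIC)
cv2.imwrite("pics/crop.png",a)
E
```

```text
tray rim rect ((597.9658813476562, -303.98724365234375), (118.06502532958984, 180.3086395263672), 18.816747665405273)
bar 593 ((594.8732299804688, -304.7166748046875), (58.20646286010742, 173.19590759277344), 5.559676170349121)
scale_pan 0.59 [328.9, 249.6, 111.9, 128.3] ((548.9425659179688, 6.196159362792969), (219.1988525390625, 241.4253692626953), 84.15802001953125)
scale 0.97 [326.3, 250.5, 116.8, 123.4] ((549.586181640625, 7.1121826171875), (221.1443634033203, 245.02828979492188), 83.25323486328125)
log_button_top 0.53 [304.8, 292.7, 12.3, 12.2] ((462.6025390625, 49.922481536865234), (22.858922958374023, 25.025114059448242), 0.2011900395154953)
```

View pics/crop.png

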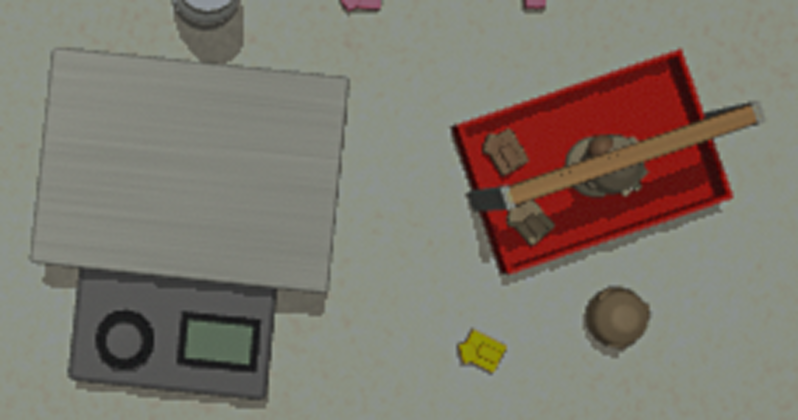

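The crop confirms it: the head and two sherds are in the right-hand tray (crop 600,160). The tray's yaw is about +19° and the pan's about -6°. I'll fit the pan and button more exactly and work out the first move.

```bash
cat > go.py <<'E'
from m import *
import sys
from scipy.spatial.transform import Rotation as R
# args: x y z yawdeg of tool y axis (tool down)
x,y,z,a=map(float,sys.argv[1:5]); a=np.radians(a)
o=env.observe(); T=o["tool_rot"]
ty=np.array([np.cos(a),np.sin(a),0]); tz=np.array([0,0,-1.]); G=np.c_[np.cross(ty,tz),ty,tz]
print("t",o["time_s"],"pos",o["position"],"q",np.round(o["q"],1),"w",o["grip_width"],"F",o["ft_force"])
print("shift",T.T@(np.array([x,y,z])-o["position"]),"rv",R.from_matrix(T.T@G).as_rotvec())
E
python3 - <<'E'
from m import *
im=env.get_image("top"); hsv=cv2.cvtColor(im["image"],cv2.COLOR_BGR2HSV)
g=cv2.cvtColor(im["image"],cv2.COLOR_BGR2GRAY)
from scipy.spatial.transform import Rotation as R
# pan corners from crop, refined
c=np.array([[55,48],[348,78],[328,292],[32,262]],float)/2.8+[260,170]
# edge refinement: sample along each side, subpixel max gradient along normal
gg=cv2.GaussianBlur(g,(3,3),0).astype(np.float32); L=[]
for i in range(4):
    a,b=c[i],c[(i+1)%4]; d=(b-a)/np.linalg.norm(b-a); n=np.array([-d[1],d[0]]); P=[]
    s=np.arange(-4,4.01,.25)
    for t in np.linspace(.08,.92,40):
        p=a+t*(b-a); q=(p+s[:,None]*n).astype(np.float32)
        v=cv2.remap(gg,q[:,0].copy(),q[:,1].copy(),cv2.INTER_LINEAR).ravel(); P.append(p+n*s[np.argmax(abs(np.gradient(v)))])
    vx,vy,x0,y0=cv2.fitLine(np.array(P,np.float32),cv2.DIST_HUBER,0,.01,.01).ravel(); L.append(np.cross([x0,y0,1],[x0+vx,y0+vy,1]))
K=[]
for i in range(4):
    h=np.cross(L[i-1],L[i]); K.append(h[:2]/h[2])
W=np.array([onz(im,k,.06) for k in K]); print(np.array(K)); print("pan centre",W.mean(0),"sides",[np.linalg.norm(W[i]-W[(i+1)%4]) for i in range(4)])
e=[W[0]-W[1],W[3]-W[2]]; print("yaw of y - 90",[np.degrees(np.arctan2(v[1],v[0]))-90 for v in e])
E
python3 go.py .596 -.299 .25 19
```

```text
[[277.7482 185.688 ]
 [385.0342 196.6809]
 [376.9486 274.0477]
 [269.7334 262.7429]]
pan centre [0.5908 0.0019 0.06  ] sides [np.float64(0.22190897027924344), np.float64(0.15970681452271318), np.float64(0.2207108281483971), np.float64(0.15927443160953506)]
yaw of y - 90 [np.float64(-5.706479653825653), np.float64(-5.818270039147237)]
t 1.15 pos [0.2357 0.4969 0.2483] q [ 52.3  21.8  74.3   0.   83.9 -12.3] w 0.08533709084095432 F [-0.1786  0.954   0.7214]
shift [-0.6666 -0.5648 -0.0017] rv [ 0.     -0.      0.7964]
```

```bash
python3 -m pendant '[[1,-0.045,-0.038,0,0,0,0],[1,-0.09,-0.076,0,0,0,0],[1,-0.135,-0.114,0,0,0,0],[1,-0.18,-0.152,0,0,0,0],[1,-0.225,-0.19,0,0,0,0]]'
python3 -m pendant '[[1,-0.045,-0.038,0,0,0,0],[1,-0.09,-0.076,0,0,0,0],[1,-0.135,-0.114,0,0,0,0],[1,-0.18,-0.152,0,0,0,0],[1,-0.225,-0.19,0,0,0,0]]'; python3 go.py .596 -.299 .25 19
```

```text
time_s: 1.78
position: [0.358, 0.2271, 0.2486]
tool_rot: [[-0.904, 0.428, 0.001], [0.428, 0.904, 0.0], [-0.001, 0.001, -1.0]]
ft_force: [0.8, -0.1, 0.9]
grip_width: 0.0856
gripper_force: 0.0
time_s: 2.4
position: [0.48, -0.0412, 0.2485]
tool_rot: [[-0.903, 0.429, 0.001], [0.429, 0.903, -0.0], [-0.001, 0.0, -1.0]]
ft_force: [-0.4, -0.0, 0.2]
grip_width: 0.0857
gripper_force: 0.0
t 2.4 pos [ 0.48   -0.0412  0.2485] q [-19.   14.9  84.7   0.   80.4 -83.6] w 0.08569200264512748 F [-0.391  -0.0271  0.2285]
shift [-0.2154 -0.1831 -0.0014] rv [0.0004 0.0004 0.796 ]
```

```bash
python3 -m pendant '[[1,-0.045,-0.038,0,0,0,0.16],[1,-0.09,-0.076,0,0,0,0.32],[1,-0.135,-0.114,0,0,0,0.48],[1,-0.18,-0.152,0,0,0,0.64],[1,-0.215,-0.183,0,0,0,0.796]]'
python3 -m pendant '[[1,0,0,0,0,0,0],[1,0,0,0,0,0,0]]' >/dev/null
cat > bar.py <<'E'
from m import *
im=env.get_image("wrist"); cv2.imwrite("pics/wrist1.png",im["image"])
print(np.array(im["pose"])[:3])
for t,z in(("head_tray_grip",.108),("head_tray",0),("head",.004)):
    for r in env.tip_of("wrist",t)[:2]: print(t,round(r["conf"],2),np.round(r["centre"],1),onz(im,r["centre"],z))
E
python3 bar.py;python3 go.py .596 -.299 .25 19
```

```text
time_s: 3.02
position: [0.5958, -0.2989, 0.2479]
tool_rot: [[-0.32, 0.947, -0.0], [0.947, 0.32, 0.0], [0.0, -0.0, -1.0]]
ft_force: [0.0, 0.0, -0.2]
grip_width: 0.0851
gripper_force: 0.0
[[ 0.945  -0.3106 -0.1024  0.569 ]
 [ 0.327   0.8962  0.2999 -0.2187]
 [-0.0014 -0.3169  0.9485  0.3736]]
head_tray_grip 0.62 [320.4 239.8] [ 0.5989 -0.3045  0.108 ]
head_tray 0.66 [320.1 208.6] [ 0.5983 -0.3038  0.    ]
head 0.97 [317.9 213.7] [ 0.5976 -0.3094  0.004 ]
t 3.475 pos [ 0.5952 -0.2956  0.2489] q [-36.6  33.8  53.6   0.   92.6 -55.7] w 0.08558402354899368 F [0.127  0.6454 0.6253]
shift [-0.0035 -0.0004 -0.0011] rv [0.0003 0.0004 0.002 ]
```

View pics/wrist1.png

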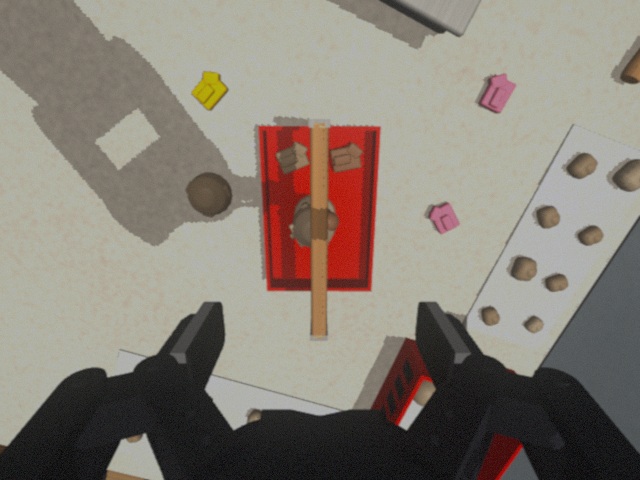

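The wrist view shows the bar running vertically from (320,123) to (319,338), in line with the jaws. The head is at (315,222), and the fingers straddle the bar clear of the neighbours. I'll descend.

```bash
python3 -m pendant '[[1,-0.002,0,0.03,0,0,0],[1,-0.004,0,0.065,0,0,0],[1,-0.004,0,0.1,0,0,0],[1,-0.004,0,0.13,0,0,0],[1,-0.004,0,0.13,0,0,0]]'; python3 go.py .597 -.2995 .108 18.8
```

```text
time_s: 4.1
position: [0.5958, -0.2993, 0.1167]
tool_rot: [[-0.327, 0.945, -0.003], [0.945, 0.327, 0.003], [0.004, -0.002, -1.0]]
ft_force: [-0.2, 0.9, 0.6]
grip_width: 0.0854
gripper_force: 0.0
t 4.1 pos [ 0.5958 -0.2993  0.1167] q [-36.8  39.7  64.6   0.   76.  -55.9] w 0.08537941002526779 F [-0.1769  0.8604  0.5902]
shift [-0.0006  0.0011  0.0087] rv [-0.0024 -0.0036  0.0048]
```

```bash
python3 -m pendant '[[1,-0.001,0.001,0.009,0,0,0],[1,-0.001,0.001,0.009,0,0,0],[0.5,-0.001,0.001,0.009,0,0,0],[0.3,-0.001,0.001,0.009,0,0,0],[0.2,-0.001,0.001,0.009,0,0,0]]' 80
python3 -m pendant '[[0,0,0,0,0,0,0],[0,0,0,0,0,0,0],[0,0,0,0,0,0,0],[0,0,0,0,0,0,0],[0,0,0,0,0,0,0]]' 80; python3 go.py .597 -.2995 .108 18.8
```

```text
time_s: 4.72
position: [0.5979, -0.3012, 0.1096]
tool_rot: [[-0.326, 0.945, 0.0], [0.945, 0.326, -0.0], [-0.0, 0.0, -1.0]]
ft_force: [0.5, 0.1, -0.9]
grip_width: 0.0326
gripper_force: 0.0
time_s: 5.35
position: [0.5976, -0.3013, 0.1095]
tool_rot: [[-0.326, 0.945, -0.001], [0.945, 0.326, -0.0], [-0.0, -0.001, -1.0]]
ft_force: [-6.0, -1.9, 2.2]
grip_width: 0.0126
gripper_force: 79.1
t 5.35 pos [ 0.5976 -0.3013  0.1095] q [-36.9  40.2  64.8  -0.   75.  -55.9] w 0.0125869629116453 F [-5.9836 -1.9399  2.2011]
shift [0.0019 0.0001 0.0015] rv [-0.0007  0.      0.0037]
```

```bash
python3 -m pendant '[[0,0,0,-0.003,0,0,0],[0,0,0,-0.008,0,0,0],[0,0,0,-0.015,0,0,0],[0,0,0,-0.022,0,0,0],[0,0,0,-0.027,0,0,0]]'
python3 -m pendant '[[0,0,0,-0.007,0,0,0],[0,0,0,-0.018,0,0,0],[0,0,0,-0.031,0,0,0],[0,0,0,-0.044,0,0,0],[0,0,0,-0.055,0,0,0]]' 
python3 -m pendant '[[0,0,0,-0.01,0,0,0],[0,0,0,-0.019,0,0,0],[0,0,0,-0.026,0,0,0],[0,0,0,-0.03,0,0,0],[0,0,0,-0.03,0,0,0]]'
python3 - <<'E'
from m import *
im=env.get_image("wrist"); cv2.imwrite("pics/wrist2.png",im["image"])
E
python3 go.py .591 .001 .221 -5.8
```

```text
time_s: 5.98
position: [0.598, -0.3011, 0.137]
tool_rot: [[-0.326, 0.945, 0.001], [0.945, 0.326, -0.0], [-0.0, 0.0, -1.0]]
ft_force: [0.2, 0.9, -5.4]
grip_width: 0.0127
gripper_force: 78.0
time_s: 6.6
position: [0.5979, -0.3012, 0.1925]
tool_rot: [[-0.326, 0.945, 0.001], [0.945, 0.326, -0.001], [-0.001, 0.0, -1.0]]
ft_force: [0.8, -0.2, -6.3]
grip_width: 0.0123
gripper_force: 78.1
time_s: 7.22
position: [0.5979, -0.3011, 0.2215]
tool_rot: [[-0.326, 0.945, 0.0], [0.945, 0.326, -0.0], [-0.0, 0.0, -1.0]]
ft_force: [0.6, -0.1, -6.5]
grip_width: 0.0126
gripper_force: 78.1
t 7.275 pos [ 0.5978 -0.3011  0.2211] q [-36.8  35.2  55.5  -0.   89.3 -55.9] w 0.012091020811781109 F [-0.2369  0.4476 -6.7969]
shift [0.2878 0.092  0.0002] rv [-0.0003 -0.0002  0.4332]
```

View pics/wrist2.png

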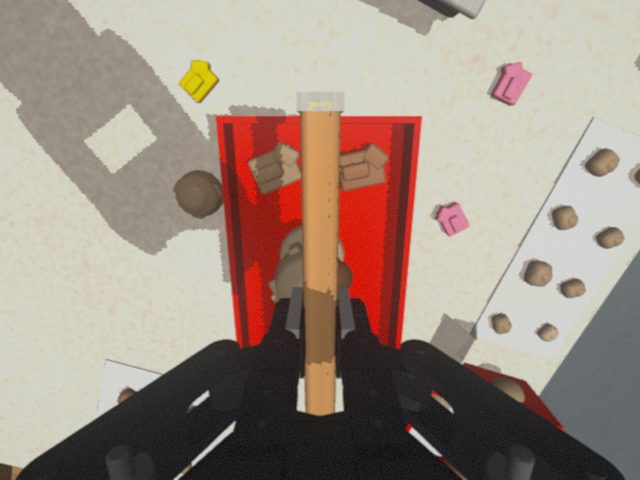

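The tray hangs from the bar with the head standing at (305,270), and both sherds are in place at (273,168) and (362,165). The rim corners are at (217,117) and (421,117). I'll work out the tray's offset from the TCP and its pan target.

Run:
```python
from m import *
im=env.get_image("wrist"); o=env.observe(); T=o["tool_rot"]
L=onz(im,(217,116.5),.1395);Rr=onz(im,(421,116.5),.1395)
for n,p in(("L",L),("R",Rr),("mid",(L+Rr)/2),("barend",onz(im,(320.5,93),.1115+.115))): print(n,T.T@(p-o["position"]))
t=env.get_image("top")
hsv=cv2.cvtColor(t["image"],cv2.COLOR_BGR2HSV)
red=((hsv[...,0]<6)|(hsv[...,0]>174))&(hsv[...,1]>170)&(hsv[...,2]>60)
m=np.zeros_like(red); m[155:300,400:545]=red[155:300,400:545]; m[:165,520:]=0
print(rect(m,t,.1395),o["position"])
```

```text
L [ 0.0867 -0.0594  0.0815]
R [0.0866 0.0593 0.0815]
mid [ 0.0866 -0.      0.0815]
barend [ 0.0919  0.0008 -0.0055]
((598.6683349609375, -301.7539367675781), (117.88892364501953, 176.4979248046875), 19.104097366333008) [ 0.5978 -0.301   0.221 ]
```

```bash
python3 -m pendant '[[0,0.005,0.0015,0,0,0,0.01],[0,0.014,0.0045,0,0,0,0.03],[0,0.029,0.009,0,0,0,0.06],[0,0.046,0.0145,0,0,0,0.09],[0,0.063,0.02,0,0,0,0.12]]'; python3 go.py .5911 .0045 .221 -5.8
```

```text
time_s: 8.0
position: [0.5962, -0.2337, 0.2214]
tool_rot: [[-0.209, 0.978, 0.0], [0.978, 0.209, 0.0], [0.0, 0.0, -1.0]]
ft_force: [0.3, -0.4, -6.3]
grip_width: 0.0125
gripper_force: 78.1
t 8.0 pos [ 0.5962 -0.2337  0.2214] q [-32.   32.1  61.3   0.   86.7 -44.1] w 0.012512422284926255 F [ 0.2966 -0.3975 -6.266 ]
shift [0.234  0.0448 0.0005] rv [ 0.     -0.0002  0.3118]
```

```bash
python3 -m pendant '[[0,0.02,0.004,0,0,0,0.03],[0,0.042,0.008,0,0,0,0.06],[0,0.065,0.0125,0,0,0,0.09],[0,0.088,0.017,0,0,0,0.12],[0,0.111,0.021,0,0,0,0.15]]'; python3 go.py .5911 .0045 .221 -5.8
```

```text
time_s: 8.62
position: [0.5932, -0.1206, 0.2215]
tool_rot: [[-0.061, 0.998, 0.0], [0.998, 0.061, 0.0], [0.0, 0.0, -1.0]]
ft_force: [0.3, -0.0, -5.7]
grip_width: 0.0125
gripper_force: 78.1
t 8.625 pos [ 0.5932 -0.1206  0.2215] q [-22.7  28.5  67.7   0.   83.8 -26.2] w 0.01251394314724091 F [ 0.2607 -0.0147 -5.7105]
shift [0.125  0.0055 0.0005] rv [ 0.0002 -0.0001  0.1619]
```

```bash
python3 -m pendant '[[0,0.022,0.001,0,0,0,0.03],[0,0.044,0.002,0,0,0,0.06],[0,0.065,0.003,0,0,0,0.09],[0,0.084,0.004,0,0,0,0.12],[0,0.1,0.005,0,0,0,0.14]]'; python3 -m pendant '[[0,0.012,0,0,0,0,0.01],[0,0.02,0,0,0,0,0.02],[0,0.025,0,0,0,0,0.022],[0,0.025,0,0,0,0,0.022],[0,0.025,0,0,0,0,0.022]]'
python3 - <<'E'
from m import *
im=env.get_image("scene"); cv2.imwrite("pics/s2.png",cv2.resize(im["image"][130:330,180:440],None,fx=3,fy=3))
E
python3 go.py .5911 .0045 .221 -5.8
```

```text
time_s: 9.25
position: [0.5918, -0.0205, 0.2215]
tool_rot: [[0.079, 0.997, 0.0], [0.997, -0.079, 0.0], [0.0, 0.0, -1.0]]
ft_force: [-0.1, 0.0, -6.5]
grip_width: 0.0123
gripper_force: 78.1
time_s: 9.88
position: [0.5942, 0.0026, 0.2213]
tool_rot: [[0.1, 0.995, -0.0], [0.995, -0.1, -0.0], [-0.0, -0.0, -1.0]]
ft_force: [-0.3, 0.0, -6.5]
grip_width: 0.0125
gripper_force: 78.1
t 9.925 pos [0.5942 0.0026 0.2213] q [-11.2  27.4  69.7  -0.   83.   -5.4] w 0.012628840115239716 F [ 0.2832  0.6606 -7.5908]
shift [ 0.0016 -0.0033  0.0003] rv [-0.      0.0002  0.0008]
```

View pics/s2.png

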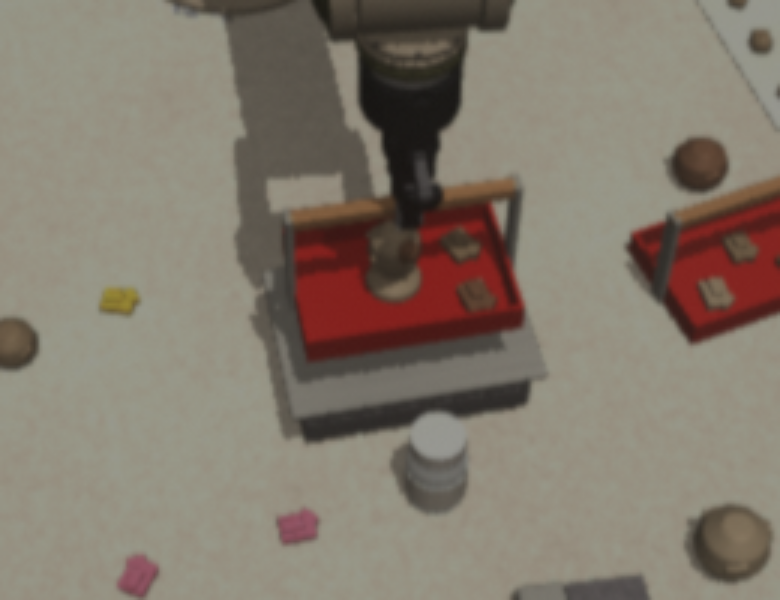

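The tray hovers over the pan with the head upright (crop 395,265) and both sherds inside. I'll lower it.

```bash
python3 -m pendant '[[0,0.0005,-0.001,0.005,0,0,0],[0,0.001,-0.002,0.013,0,0,0],[0,0.0015,-0.003,0.023,0,0,0],[0,0.0015,-0.003,0.032,0,0,0],[0,0.0015,-0.003,0.037,0,0,0]]'; python3 -m pendant '[[0,0,0,0.003,0,0,0],[0,0,0,0.006,0,0,0],[0,0,0,0.008,0,0,0],[0,0,0,0.01,0,0,0],[0,0,0,0.01,0,0,0]]'; python3 go.py .5911 .0045 .1695 -5.8
```

```text
time_s: 10.55
position: [0.5912, 0.0048, 0.1835]
tool_rot: [[0.1, 0.995, -0.001], [0.995, -0.1, 0.0], [0.0, -0.001, -1.0]]
ft_force: [0.1, -0.4, -6.2]
grip_width: 0.0124
gripper_force: 78.1
time_s: 11.18
position: [0.5913, 0.0048, 0.1742]
tool_rot: [[0.1, 0.995, -0.0], [0.995, -0.1, 0.0], [0.0, -0.0, -1.0]]
ft_force: [0.9, 0.4, -6.2]
grip_width: 0.0123
gripper_force: 78.1
t 11.175 pos [0.5913 0.0048 0.1742] q [-11.   29.4  74.4   0.   76.2  -5.3] w 0.012336157447307912 F [ 0.9467  0.3789 -6.1726]
shift [-0.0003 -0.0002  0.0047] rv [-0.0002 -0.      0.0013]
```

Before the touchdown I'll check the alignment of tray and pan from the top camera.

```bash
cat > chk.py <<'E'
from m import *
import sys
t=env.get_image("top"); z=float(sys.argv[1])
hsv=cv2.cvtColor(t["image"],cv2.COLOR_BGR2HSV)
red=((hsv[...,0]<6)|(hsv[...,0]>174))&(hsv[...,1]>150)&(hsv[...,2]>40)
m=np.zeros_like(red); m[150:310,250:410]=red[150:310,250:410]
print(m.sum(),rect(m,t,z+.028))
cv2.imwrite("pics/%s.png"%sys.argv[2],cv2.resize(t["image"][150:320,240:420],None,fx=3.3,fy=3.3))
E
python3 chk.py .0647 t2
```

```text
448 ((545.600830078125, 13.315959930419922), (121.57843780517578, 24.272872924804688), 84.48233032226562)
```

```bash
python3 -m pendant '[[0,0,0,0.001,0,0,0],[0,0,0,0.002,0,0,0],[0,0,0,0.003,0,0,0],[0,0,0,0.0035,0,0,0],[0,0,0,0.004,0,0,0]]'
```

```text
time_s: 11.85
position: [0.5913, 0.0048, 0.1703]
tool_rot: [[0.1, 0.995, -0.0], [0.995, -0.1, -0.0], [-0.0, -0.0, -1.0]]
ft_force: [-0.6, 1.2, -6.7]
grip_width: 0.0124
gripper_force: 78.1
```

```bash
python3 -m pendant '[[0,0,0,0.0005,0,0,0],[0,0,0,0.001,0,0,0],[0,0,0,0.001,0,0,0]]';python3 -m pendant '[[0,0,0,0.0005,0,0,0],[0,0,0,0.001,0,0,0],[0,0,0,0.001,0,0,0]]'
```

```text
time_s: 12.22
position: [0.5913, 0.0047, 0.1694]
tool_rot: [[0.1, 0.995, 0.0], [0.995, -0.1, -0.0], [-0.0, 0.0, -1.0]]
ft_force: [-0.8, -0.9, -6.1]
grip_width: 0.0125
gripper_force: 78.2
time_s: 12.6
position: [0.5912, 0.0047, 0.1693]
tool_rot: [[0.1, 0.995, 0.001], [0.995, -0.1, -0.0], [-0.0, 0.001, -1.0]]
ft_force: [-5.2, 0.0, 4.1]
grip_width: 0.0122
gripper_force: 79.6
```

Touched down. I'll release and go straight up.

```bash
python3 -m pendant '[[0.3,0,0,0,0,0,0],[0.5,0,0,0,0,0,0],[0.7,0,0,0,0,0,0],[0.7,0,0,0,0,0,0],[0.7,0,0,0,0,0,0]]' 20; python3 -m pendant '[[0.7,0,0,-0.01,0,0,0],[0.7,0,0,-0.035,0,0,0],[0.7,0,0,-0.065,0,0,0],[0.7,0,0,-0.09,0,0,0],[0.7,0,0,-0.11,0,0,0]]'; python3 go.py .36 .05 .28 -5.8
```

```text
time_s: 13.22
position: [0.5914, 0.0047, 0.1683]
tool_rot: [[0.1, 0.995, 0.0], [0.995, -0.1, -0.0], [-0.0, 0.0, -1.0]]
ft_force: [-0.1, -0.0, 0.1]
grip_width: 0.0598
gripper_force: 0.0
time_s: 13.85
position: [0.5914, 0.0048, 0.2803]
tool_rot: [[0.1, 0.995, 0.002], [0.995, -0.1, -0.0], [-0.0, 0.002, -1.0]]
ft_force: [0.0, -0.1, 0.3]
grip_width: 0.0599
gripper_force: 0.0
t 13.85 pos [0.5914 0.0048 0.2803] q [-11.   24.9  64.   -0.   91.   -5.3] w 0.05992990061254813 F [ 0.0473 -0.119   0.2941]
shift [ 0.0219 -0.2347 -0.0001] rv [0.0018 0.0002 0.0012]
```

```bash
python3 -m pendant '[[0,0.005,-0.04,0,0,0,0],[0,0.01,-0.09,0,0,0,0],[0,0.014,-0.145,0,0,0,0],[0,0.018,-0.2,0,0,0,0],[0,0.022,-0.235,0,0,0,0]]'; python3 -m pendant '[[0,0,0,0,0,0,0]]'; python3 chk.py .06 t3
python3 - <<'E'
from m import *
for c in("wrist","top"):
  im=env.get_image(c)
  for r in env.tip_of(c,"log_button_top")[:2]: print(c,r["conf"],r["centre"],onz(im,r["centre"],.04))
  for r in env.tip_of(c,"scale_pan")[:1]: print(c,r["conf"],onz(im,r["centre"],.06))
  if c=="wrist": cv2.imwrite("pics/w3.png",im["image"])
E
python3 go.py .465 .0495 .1 -5.8
```

```text
time_s: 14.48
position: [0.3575, 0.0506, 0.2791]
tool_rot: [[0.1, 0.995, 0.001], [0.995, -0.1, -0.0], [-0.0, 0.001, -1.0]]
ft_force: [0.2, -0.1, 0.5]
grip_width: -0.0002
gripper_force: 0.0
time_s: 14.6
position: [0.3582, 0.0506, 0.2794]
tool_rot: [[0.099, 0.995, 0.002], [0.995, -0.099, -0.0], [-0.0, 0.002, -1.0]]
ft_force: [0.3, 0.1, -0.1]
grip_width: -0.0002
gripper_force: 0.0
3963 ((591.6598510742188, 1.2544097900390625), (178.6968231201172, 119.36243438720703), 84.2720947265625)
wrist 0.82 [413.8, 197.5] [0.4643 0.0459 0.04  ]
top 0.64 [306.0, 289.9] [0.4659 0.0458 0.04  ]
t 14.95 pos [0.3603 0.0499 0.2782] q [-11.    1.1  96.5  -0.   82.4  -5.2] w -0.00012163937451363344 F [-0.2981 -1.2371 -0.2986]
shift [0.0101 0.1043 0.1781] rv [-0.0005 -0.      0.001 ]
```

View pics/t3.png

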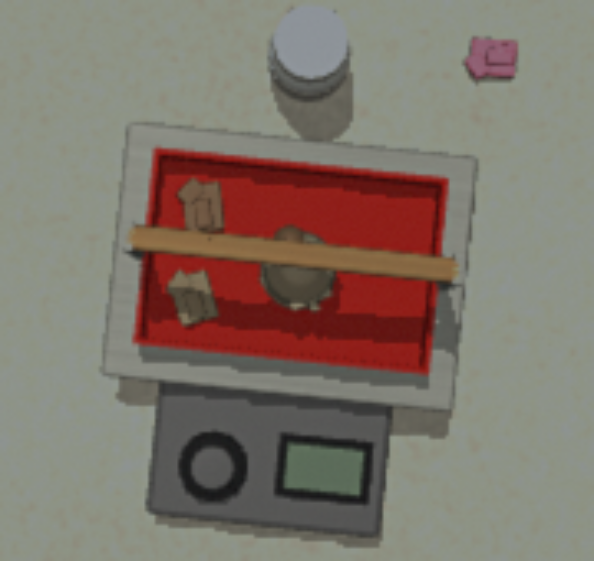

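View pics/w3.png

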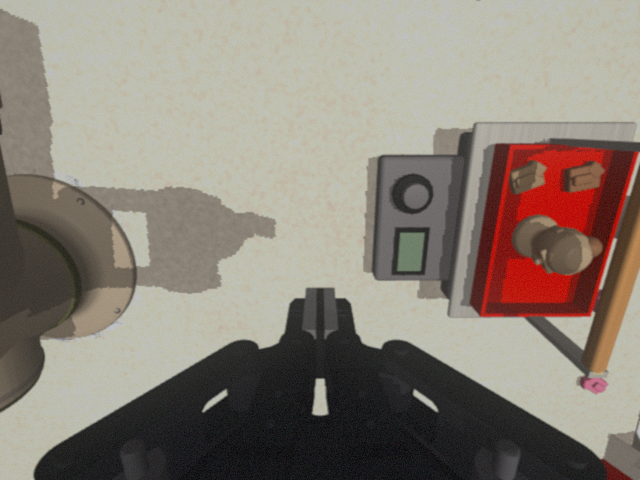

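The tray sits centred on the pan: measured centre (0.592, 0.001) against (0.591, 0.002), yaw -5.7° against -5.8°. The head is standing at t3 (297,270). The button is at t3 (213,465), which puts it near (0.465, 0.0475) in the world. Next is the press.

```bash
python3 -m pendant '[[0,0.004,0.04,0,0,0,0],[0,0.008,0.08,0,0,0,0],[0,0.008,0.1045,0.04,0,0,0],[0,0.008,0.1045,0.095,0,0,0],[0,0.008,0.1045,0.15,0,0,0]]'; python3 -m pendant '[[0,0,0,0.015,0,0,0],[0,0,0,0.03,0,0,0],[0,0,0,0.04,0,0,0],[0,0,0,0.045,0,0,0],[0,0,0,0.05,0,0,0]]'
python3 - <<'E'
from m import *
im=env.get_image("wrist"); cv2.imwrite("pics/w4.png",im["image"])
E
python3 go.py .465 .0475 .06 -5.8
```

```text
time_s: 15.58
position: [0.4649, 0.0475, 0.1264]
tool_rot: [[0.1, 0.995, 0.0], [0.995, -0.1, -0.0], [-0.0, 0.0, -1.0]]
ft_force: [0.9, -1.1, -0.2]
grip_width: 0.0
gripper_force: 0.0
time_s: 16.2
position: [0.4648, 0.0476, 0.0783]
tool_rot: [[0.1, 0.995, 0.001], [0.995, -0.1, -0.0], [-0.0, 0.001, -1.0]]
ft_force: [-0.5, 0.4, -0.0]
grip_width: -0.0001
gripper_force: 0.0
t 16.25 pos [0.4645 0.0476 0.0778] q [ -8.7  26.  101.3  -0.   52.7  -3. ] w 9.945974489819689e-05 F [-0.9216 -0.2894 -0.1657]
shift [-0.      0.0005  0.0178] rv [-0.0002  0.      0.0012]
```

View pics/w4.png

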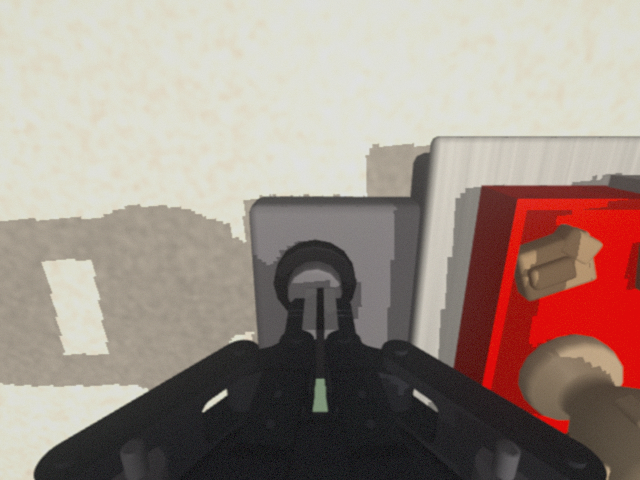

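The view shows the button ring centred at (316,285) just under the closed tips. I'll check where the point below the TCP projects.

Run:
```python
from m import *
im=env.get_image("wrist"); o=env.observe()
for z in(.037,.04,.045,.05):
    w=onz(im,(316,285),z); print(z,w,o["tool_rot"].T@(w-o["position"]),proj(im,[*o["position"][:2],z]))
```

```text
0.037 [0.4625 0.0465 0.037 ] [-0.0013 -0.0018  0.0412] [319.2529 282.9083]
0.04 [0.4627 0.048  0.04  ] [ 0.0002 -0.0017  0.0382] [319.2397 285.3886]
0.045 [0.463  0.0505 0.045 ] [ 0.0027 -0.0017  0.0332] [319.2168 289.7003]
0.05 [0.4634 0.053  0.05  ] [ 0.0052 -0.0016  0.0282] [319.1925 294.2507]
```

```bash
python3 -m pendant '[[0,0.001,-0.0015,0.002,0,0,0],[0,0.001,-0.0015,0.004,0,0,0],[0,0.001,-0.0015,0.006,0,0,0],[0,0.001,-0.0015,0.008,0,0,0],[0,0.001,-0.0015,0.01,0,0,0]]' | grep -E "pos|ft_f"; python3 -m pendant '[[0,0,0,0.001,0,0,0],[0,0,0,0.002,0,0,0],[0,0,0,0.003,0,0,0],[0,0,0,0.004,0,0,0],[0,0,0,0.004,0,0,0]]'| grep -E "pos|ft_f"; python3 -m pendant '[[0,0,0,0.001,0,0,0],[0,0,0,0.002,0,0,0],[0,0,0,0.002,0,0,0]]'| grep -E "pos|ft_f"
```

```text
position: [0.4631, 0.0488, 0.0683]
ft_force: [-0.3, 0.8, 2.4]
position: [0.4633, 0.0488, 0.0665]
ft_force: [-9.4, 0.1, 32.1]
position: [0.4634, 0.0488, 0.066]
ft_force: [-14.8, 1.7, 54.7]
```

A hard stop at 55 N. I'll back off in steps to see whether this was the button's bottom or the housing.

```bash
for i in 1; do
python3 -m pendant '[[0,0,0,-0.003,0,0,0],[0,0,0,-0.003,0,0,0],[0,0,0,-0.003,0,0,0]]'| grep -E "pos|ft_f"
python3 -m pendant '[[0,0,0,-0.0015,0,0,0],[0,0,0,-0.0015,0,0,0],[0,0,0,-0.0015,0,0,0]]'| grep -E "pos|ft_f"
python3 -m pendant '[[0,0,0,-0.0015,0,0,0],[0,0,0,-0.0015,0,0,0],[0,0,0,-0.0015,0,0,0]]'| grep -E "pos|ft_f"
python3 -m pendant '[[0,0,0,-0.0015,0,0,0],[0,0,0,-0.0015,0,0,0],[0,0,0,-0.0015,0,0,0]]'| grep -E "pos|ft_f"
python3 -m pendant '[[0,0,0,-0.0015,0,0,0],[0,0,0,-0.0015,0,0,0],[0,0,0,-0.0015,0,0,0]]'| grep -E "pos|ft_f"
python3 -m pendant '[[0,0,0,-0.0015,0,0,0],[0,0,0,-0.0015,0,0,0],[0,0,0,-0.0015,0,0,0]]'| grep -E "pos|ft_f"; done
```

```text
position: [0.4633, 0.0488, 0.0667]
ft_force: [-5.1, 1.5, 21.6]
position: [0.4632, 0.0488, 0.067]
ft_force: [-1.5, 0.5, 6.5]
position: [0.4631, 0.0488, 0.0682]
ft_force: [-0.9, 0.3, 2.8]
position: [0.4631, 0.0488, 0.0698]
ft_force: [0.8, 0.6, 2.5]
position: [0.4631, 0.0488, 0.0713]
ft_force: [0.3, 1.1, 1.3]
position: [0.4631, 0.0487, 0.0728]
ft_force: [0.4, 0.6, 1.2]
```

On the way up the force runs 6.5, 2.8, 2.5, 1.3 N over 6 mm. That matches the button spring reaching its own stop at about 4 N, so it was fully pressed. I'll back away and verify.

```bash
python3 -m pendant '[[0,0,0,-0.02,0,0,0],[0,0,0,-0.06,0,0,0],[0,0,0,-0.1,0,0,0],[0,0,0,-0.15,0,0,0],[0,0,0,-0.2,0,0,0]]' | grep pos; python3 -m pendant '[[0,0,-0.03,0,0,0,0],[0,0,-0.06,0,0,0,0],[0,0,-0.09,0,0,0,0],[0,0,-0.1,0,0,0,0],[0,0,-0.1,0,0,0,0]]'; python3 chk.py .06 t5
python3 - <<'E'
from m import *
im=env.get_image("top"); env.get_image("scene")
for c,t in(("top","head"),("scene","head"),("top","stone_a"),("top","sherd_tray")):
  for r in env.tip_of(c,t)[:2]: print(c,t,round(r["conf"],2),np.round(r["centre"],1))
E
```

```text
position: [0.4625, 0.0487, 0.2742]
time_s: 21.42
position: [0.3637, 0.0587, 0.273]
tool_rot: [[0.1, 0.995, 0.001], [0.995, -0.1, -0.0], [-0.0, 0.001, -1.0]]
ft_force: [-0.4, -0.6, -0.3]
grip_width: 0.0004
gripper_force: 0.0
3959 ((591.6781005859375, 1.2449722290039062), (178.68612670898438, 119.38286590576172), 84.25526428222656)
top head 0.82 [327.5 235.1]
scene head 0.68 [309.3 236.8]
scene head 0.64 [315.1 235.8]
top stone_a 0.77 [475.5 281.1]
top stone_a 0.56 [167.3 288.4]
top sherd_tray 0.63 [170.8 232.4]
```

View pics/t5.png

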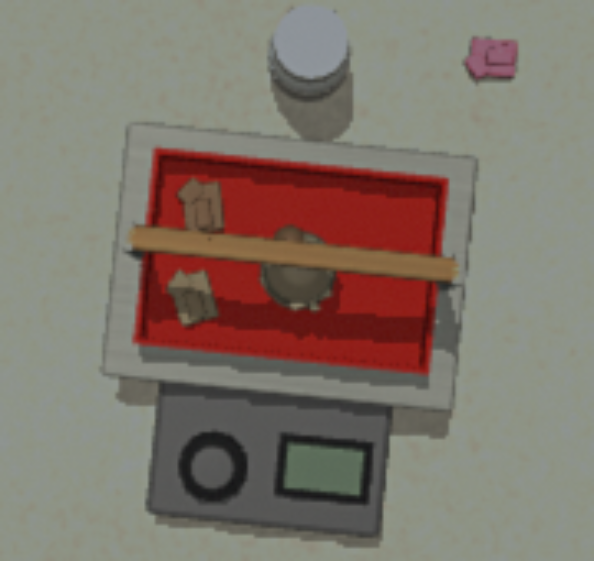

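The view is unchanged after the press: the tray is centred on the pan, the head stands at (297,270), the sherds are inside, and the stones and other tray have not moved. I'm handing in.

```bash
python3 -c "from rig import env; print(env.close_job())"
```

```text
the job is handed in; nothing more can be done
None
```

The head tray is on the scale pan, centred to about 1 mm and aligned, with the head standing and both sherds inside; the button was pressed to its stop (about 55 N at the fingertips), the arm backed away, and I handed the job in at about 21.6 s.

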